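Wind the blue run timer beside the thermal cycler

TASK

Wind up the blue spring timer: turn its steel wing key clockwise until its red pointer rests inside the green band of the dial. Wind as one winds a clock, in part turns: let go of the key about halfway, take a fresh hold and wind on, and leave the key free at the end. Leave the yellow timer and the amber bottle as they are.

Things in the scene. Friction and masses are not known exactly. Their poses are not given: they have to be found in the camera images.
- blue_key (a joint): Winding angle of the blue timer's key, rad: 0 run down, grows as it turns clockwise seen from above, stop at 3.3 (thick black mark). Green band: 2.5 to 3.0. Starts at 0 to 0.8. A spring (0.012 N m per rad) pulls back but a friction brake (0.08 N m) holds the key wherever it is let go; winding takes about 0.1 N m. Turned anticlockwise, it unwinds.
- blue_key_grip (a point): Grip point of the blue timer's steel wing key: on its upright axis, 76 mm above the bench, at wing mid-height. Turns with the key: z up, x along the wings, red pointer towards -x. Wings: upright plate 9 mm thick (y), 58 mm long (x), 60 to 90 mm above the bench (62 to 86 at the middle). Below, the blue timer: round, 92 mm wide (foot 104 mm), fixed to the bench, white dial at 51 mm.
- yellow_key_pointer (a point): Tip of the red pointer of the yellow timer, a bystander that is the same in all but colour. The tip lies 39 mm from that timer's axis, 53 mm above the bench; the axis lies 39 mm from it along this point's +x. Its key must not be turned.
- bottle: Amber reagent bottle with an orange cap, a bystander standing loose on the bench: 60 mm in diameter, 120 mm tall, origin at the centre of its underside. It must stay where it stands.

How it is judged:
On the way:
1. The blue key has been wound part of the way, to between 1.0 and 2.4 rad, and let go there (value of joint blue_key between 1 and 2.4 rad and contact force between the fingers and blue_key below 0.2 N), for 0.2 s.
At the end, for the whole second after the job is handed in: The blue key is at rest and let go with its pointer in the green band (2.47 to 3.03 rad), the yellow timer's pointer tip is within 10 mm of where it was, and the bottle stands upright within 30 mm of where it was (value of joint blue_key between 2.47 and 3.03 rad and velocity of joint blue_key between -0.05 and 0.05 rad/s and contact force between the fingers and blue_key below 0.2 N and distance of yellow_key_pointer from where it was at the start of the episode below 0.01 m and distance of bottle from where it was at the start of the episode below 0.03 m and angle between bottle's own z axis and vertical below 0.2 rad); the robot touches nothing.
It fails at once if The yellow timer's key is turned (pointer tip moved more than 10 mm) (distance of yellow_key_pointer from where it was at the start of the episode above 0.01 m).
It fails at once if The bottle is tipped or shifted more than 30 mm (distance of bottle from where it was at the start of the episode above 0.03 m or angle between bottle's own z axis and vertical above 0.2 rad).
It also fails if it takes over 45 s, if anything falls off the work surface, if the arm or the gripper's body presses on something with over 40 N, if the wrist force passes 120 N, or if a joint passes its speed limit or range.

ROBOT

A 7-joint arm with a two-finger parallel gripper is mounted at the origin on the work surface. World frame = base frame: x ahead of the robot, y to its left, z up, the work surface at z = 0. Lengths are in m, angles in rad, forces in N, time in s.
With the tool pointing down it reaches from about 0.4 to 0.9 m from the base axis. Payload 5.5 kg.
Tool frame: the origin (TCP) lies at the very end of the fingers, on their centre line; the grasp point (between the pads) lies 19 mm behind it; z points along the fingers, y is the direction in which the jaws open and shut (so a half turn about z gives the same grasp; the last joint's range is limited). The gripper opens to 92 mm and grips with 3 to 60 N. Pads are 19 mm wide; open, the fingers measure 130 mm over their backs; the gripper's body (75 mm by 190 mm) begins 47 mm behind the grasp point.
Start: joints at [-1.068, 0.501, -0.427, 1.55, 0.221, 1.138, -0.21], TCP at [0.154, 0.631, 0.227] pointing down, gripper open.
Joint ranges: [-2.88, 2.88], [-0.31, 2.03], [-1.54, 1.56], [0.2, 2.42], [-1.41, 4.55], [0.19, 2.02], [-2.57, 2.57]. Speed limits (rad/s): [2.57, 2.57, 3.14, 3.14, 3.14, 3.14, 3.14].

INTERFACE

Orientations are given as a unit quaternion [w, x, y, z].
In Python, from bench import bot, grab_frame, camera_info gives the robot as it stands. Calls block until the motion is done:
- bot.reach(position, orientation): joint-space move of the TCP to a pose.
- bot.movel(position, max_speed=0.15, orientation=None): straight line of the TCP; orientation=None keeps the orientation; max_speed is the mean speed in m/s.
- bot.goto_joints(angles): joint-space move.
- bot.grip(opening): opening from 0.0 (shut) to 1.0 (fully open); the grip force is fixed at half the most; returns when the fingers have stopped.
- bot.pause(seconds).
- bot.inverse_kinematics(position, orientation): joint angles nearest the present ones, or None.
- grab_frame(name): name is "side" or "top"; returns (picture, depth): 400x640x3 uint8, blue, green, red; 400x640 float32, m along the optical axis (not along the pixel's ray), 0 where there is no reading.
- camera_info(name): a dict with "fov_y" (degrees; the focal length in pixels is half the picture's height over the tangent of half this angle, whatever the lens; pixels are square), "cx", "cy" (the principal point, pixels), "R" (3x3) and "t" (3): a world point X has camera coordinates R X + t. Camera axes: x right, y down, z forward; pixel columns grow to the right and rows downward; lengths in m; the calibration is good to about 2 mm. A picture is of the moment at which its call begins. camera_info takes no time and is no camera call.
A pose or a line that the arm cannot do raises bot.IKError and nothing moves.
- bot.hand_in(): hands the job in, once; it reports no verdict.
Readings, each from a call of its own:
- bot.current_clock(): time.
- bot.current_qpos(): joint angles.
- bot.current_qvel(): joint speeds.
- bot.current_joint_efforts(): joint torques, N m.
- bot.current_ee_pos(): TCP position.
- bot.current_eef_rot(): TCP orientation.
- bot.current_contact_force(): force on the tool from outside, world axes, zero at the start.
- bot.current_ft_torque(): the same for the moment, N m.
- bot.current_finger_gap(): opening from 0.0 (shut) to 1.0 (fully open).
Only numpy, scipy, OpenCV 4.12 (cv2) and the standard library are available. Lean on these libraries where they do the work, as an engineer would, in place of code of your own. Each camera call takes 0.05 s, during which the arm holds its last target.

## Working session

There is one attempt and no reset: what is moved stays moved. The work goes in short steps, each a Python script; the robot and the scene stay as the last script left them, time stands still between calls to the robot, and variables do not carry over. Pictures are saved under pics/ and viewed, and the job is handed in when it is done.

```bash
mkdir -p pics; python3 - <<'E'
from bench import bot, grab_frame, camera_info
import cv2
for n in ("side","top"):
    p,d=grab_frame(n); cv2.imwrite(f"pics/{n}0.png",p); 
    import numpy as np; np.savez(f"{n}0.npz",p=p,d=d)
    print(n,camera_info(n))
print(bot.current_clock(),bot.current_eef_rot(),bot.current_finger_gap())
E
```

```text
side {'fov_y': 47.76370491363657, 'cx': 318.48793720367286, 'cy': 198.1707780134215, 'R': array([[ 0.99832591, -0.05408293,  0.02050385],
       [-0.02395626, -0.70930126, -0.70449827],
       [ 0.05264474,  0.70282769, -0.70940945]]), 't': array([-0.59915636,  0.07808333,  0.89997319])}
top {'fov_y': 55.50428877645999, 'cx': 322.1832407199108, 'cy': 200.18240572678303, 'R': array([[-0.01694731, -0.99967639,  0.01897109],
       [-0.98920049,  0.01400096, -0.14589846],
       [ 0.14558563, -0.0212388 , -0.98911766]]), 't': array([-0.00107096,  0.62522926,  0.68597018])}
0.1 [-1.28595830e-04  1.19590346e-01  9.92822919e-01 -8.85142382e-04] 0.99964959508212
```

View pics/side0.png

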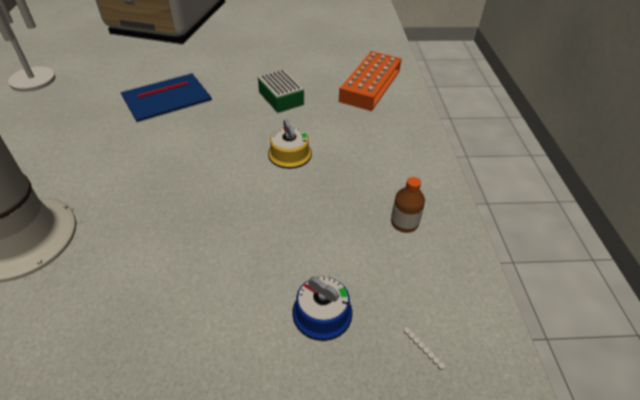

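View pics/top0.png

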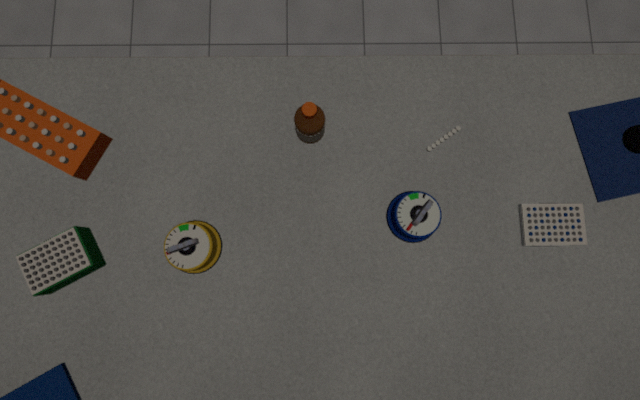

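Side view: blue timer at about (323,305), yellow at (290,147), bottle at (408,205). Top view: blue at (418,214), with its red pointer towards the lower left (409,227); yellow at (188,247), bottle at (310,122). Next I measure them.

```bash
cat > h.py <<'E'
import numpy as np, cv2
from bench import bot, grab_frame, camera_info
def world(n,d):
    c=camera_info(n); f=200/np.tan(np.radians(c['fov_y']/2))
    v,u=np.mgrid[0:400,0:640]
    P=np.stack([(u-c['cx'])/f*d,(v-c['cy'])/f*d,d],-1)
    return (P-c['t'])@c['R']
def plane(n,uv,z):
    c=camera_info(n); f=200/np.tan(np.radians(c['fov_y']/2))
    r=np.array([(uv[0]-c['cx'])/f,(uv[1]-c['cy'])/f,1])@c['R']; o=-c['t']@c['R']
    return o+r*(z-o[2])/r[2]
def measure(n,p,d,c0,verbose=True):
    W=world(n,d); hsv=cv2.cvtColor(p,cv2.COLOR_BGR2HSV)
    near=(np.hypot(W[...,0]-c0[0],W[...,1]-c0[1])<0.06)&(d>0)
    z=W[...,2]
    wing=near&(z>0.072)&(z<0.1)
    up=near&(z>0.044)
    red=near&((hsv[...,0]<8)|(hsv[...,0]>172))&(hsv[...,1]>120)&(hsv[...,2]>40)&(z>.04)
    grn=near&(hsv[...,0]>45)&(hsv[...,0]<80)&(hsv[...,1]>120)&(z>.04)
    out={}
    for k,m in dict(wing=wing,up=up,red=red,grn=grn).items():
        X=W[m]
        if len(X)<4: print(k,len(X)); continue
        out[k]=X; 
        if verbose: print(n,k,len(X),'mean',X.mean(0).round(4),'min',X.min(0).round(4),'max',X.max(0).round(4))
    if 'wing' in out:
        X=out['wing'][:,:2].astype(np.float32); print('wing minrect',cv2.minAreaRect(X))
    if 'up' in out:
        print('disc circle',cv2.minEnclosingCircle(out['up'][:,:2].astype(np.float32)))
    return out
E
python3 - <<'E'
from h import *
for n,uv,yv in (("top",(418,214),(188,247)),("side",(323,305),(290,147))):
    z=np.load(n+"0.npz")
    c=plane(n,uv,.06); print(c); measure(n,z['p'],z['d'],c)
    c=plane(n,yv,.06); print('yellow',c)
    b=cv2.resize(z['p'][uv[1]-40:uv[1]+40,uv[0]-50:uv[0]+50],(800,640),interpolation=cv2.INTER_CUBIC)
    cv2.imwrite(f'pics/{n}_crop.png',cv2.resize(b,(700,560)))
    if n=='top':
        W=world(n,z['d']); print('bottle',W[110,310],plane(n,(310,110),.12))
E
```

```text
[ 0.59414882 -0.19085019  0.06      ]
top wing 190 mean [ 0.594  -0.1921  0.0852] min [ 0.5703 -0.2141  0.0723] max [ 0.6201 -0.1744  0.0917]
top up 1745 mean [ 0.5937 -0.1916  0.0544] min [ 0.5495 -0.2395  0.044 ] max [ 0.6406 -0.1479  0.0917]
top red 20 mean [ 0.5716 -0.1745  0.0548] min [ 0.5665 -0.1786  0.0498] max [ 0.5782 -0.1696  0.0749]
top grn 47 mean [ 0.6303 -0.1857  0.0515] min [ 0.6065 -0.1939  0.046 ] max [ 0.6367 -0.1757  0.054 ]
wing minrect ((0.5949429273605347, -0.19386085867881775), (0.009229833260178566, 0.05755069851875305), 51.78708267211914)
disc circle ((0.5946094989776611, -0.19386860728263855), 0.0460488386452198)
yellow [0.53940374 0.23814902 0.06      ]
bottle [0.7774078  0.00982932 0.12063261] [0.77766003 0.00983428 0.12      ]
[ 0.59463542 -0.21542787  0.06      ]
side wing 309 mean [ 0.5962 -0.1979  0.0834] min [ 0.5713 -0.216   0.0723] max [ 0.6206 -0.1745  0.0912]
side up 1987 mean [ 0.5946 -0.204   0.0565] min [ 0.5506 -0.242   0.0441] max [ 0.6407 -0.1556  0.0912]
side red 34 mean [ 0.5738 -0.179   0.056 ] min [ 0.565  -0.1885  0.0523] max [ 0.5846 -0.1705  0.0681]
side grn 49 mean [ 0.6307 -0.1867  0.0516] min [ 0.6256 -0.1949  0.048 ] max [ 0.6373 -0.1788  0.0539]
wing minrect ((0.5959885716438293, -0.19566039741039276), (0.010642600245773792, 0.05659974366426468), 51.97563552856445)
disc circle ((0.5957806706428528, -0.19590197503566742), 0.04632216691970825)
yellow [0.54486364 0.19555665 0.06      ]
```

View pics/top_crop.png

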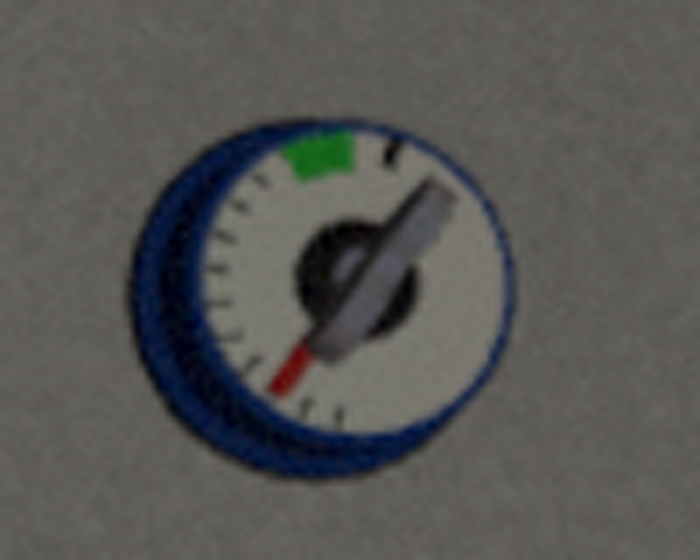

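View pics/side_crop.png

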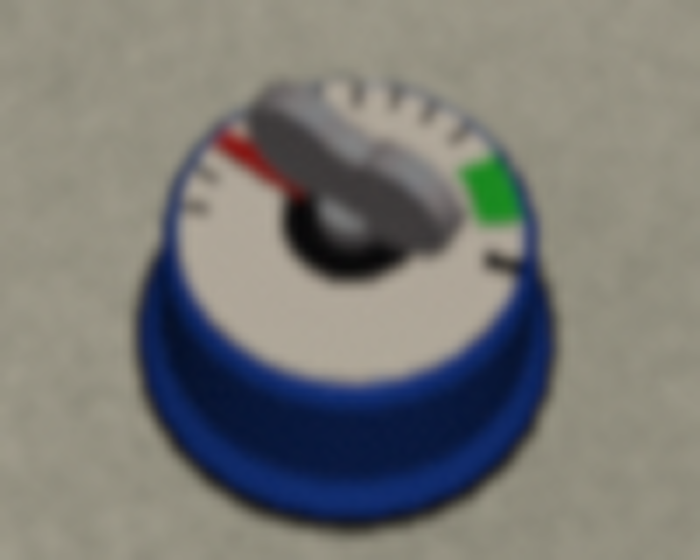

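```bash
cat >> h.py <<'E'
from scipy.spatial.transform import Rotation as Ro
C=np.array([0.595,-0.1945])
Z0=np.radians(171.0)  # pointer world angle at key=0
def quat(b):
    z=np.array([0,0,-1.]); y=np.array([np.cos(b),np.sin(b),0]); x=np.cross(y,z)
    q=Ro.from_matrix(np.stack([x,y,z],1)).as_quat(); return np.array([q[3],q[0],q[1],q[2]])
E
python3 - <<'E'
from h import *
print('now',bot.current_qpos())
for k in (0.51,1.07,1.63,2.2,2.75):
  for h in (-np.pi/2,np.pi/2):
    b=Z0-k+h
    for zz in (.2,.06):
      q=bot.inverse_kinematics([*C,zz],quat(b)); print(k,round(h,1),zz,None if q is None else np.round(q,2))
E
```

```text
now [-1.06782121  0.50178925 -0.42678207  1.55133376  0.22081519  1.13831293
 -0.21030957]
0.51 -1.6 0.2 [-0.02  0.47  0.39  1.66 -0.2   1.05  1.34]
0.51 -1.6 0.06 [ 0.08  0.63  0.26  1.75 -0.22  0.79  1.35]
0.51 1.6 0.2 [-0.36  0.6   0.91  1.68 -0.52  1.12 -1.54]
0.51 1.6 0.06 [-0.21  0.73  0.68  1.76 -0.58  0.87 -1.5 ]
1.07 -1.6 0.2 [-0.03  0.47  0.42  1.66 -0.21  1.05  0.79]
1.07 -1.6 0.06 [ 0.01  0.65  0.35  1.75 -0.3   0.8   0.85]
1.07 1.6 0.2 [-0.47  0.72  1.13  1.68 -0.7   1.2  -1.97]
1.07 1.6 0.06 [-0.46  0.97  1.13  1.77 -1.    1.1  -1.77]
1.63 -1.6 0.2 [-0.07  0.48  0.46  1.67 -0.24  1.05  0.25]
1.63 -1.6 0.06 [-0.06  0.67  0.46  1.75 -0.39  0.81  0.37]
1.63 1.6 0.2 [-0.54  0.89  1.35  1.68 -0.89  1.33 -2.38]
1.63 1.6 0.06 [-0.53  1.17  1.35  1.77 -1.21  1.29 -2.22]
2.2 -1.6 0.2 [-0.11  0.49  0.52  1.67 -0.27  1.06 -0.29]
2.2 -1.6 0.06 [-0.13  0.69  0.56  1.76 -0.48  0.83 -0.13]
2.2 1.6 0.2 [ 1.09  0.85 -1.3   1.62  0.84  1.34  2.01]
2.2 1.6 0.06 [ 1.08  1.11 -1.31  1.71  1.13  1.27  1.85]
2.75 -1.6 0.2 [-0.14  0.5   0.57  1.67 -0.3   1.06 -0.82]
2.75 -1.6 0.06 [-0.19  0.72  0.65  1.76 -0.55  0.86 -0.62]
2.75 1.6 0.2 [ 0.09  0.46  0.24  1.66 -0.12  1.04  2.18]
2.75 1.6 0.06 [ 0.26  0.62  0.02  1.74 -0.01  0.78  2.09]
```

```bash
python3 - <<'E'
from h import *
b=Z0-0.51-np.pi/2
def st(s): print(s,round(bot.current_clock(),2),bot.current_ee_pos().round(4),np.round(bot.current_qpos(),2),bot.current_contact_force().round(1),round(bot.current_finger_gap(),3))
p=np.array(bot.current_ee_pos()); p[2]=.3
bot.movel(p,0.2); st('up')
bot.reach([*C,.25],quat(b)); st('above')
bot.movel([*C,.12],0.15); st('d')
p,d=grab_frame("side"); cv2.imwrite("pics/s1.png",p)
p,d=grab_frame("top"); cv2.imwrite("pics/t1.png",p)
E
```

```text
up 0.62 [0.1543 0.6307 0.3001] [-1.06  0.44 -0.44  1.47  0.19  1.27 -0.19] [ 0.5 -0.2 -1.4] 1.0
above 3.89 [ 0.5954 -0.1933  0.2499] [-0.07  0.43  0.46  1.61 -0.21  1.14  1.35] [ 0.6 -0.5  0.6] 0.998
d 4.91 [ 0.5958 -0.1949  0.121 ] [-0.03  0.57  0.41  1.72 -0.28  0.91  1.4 ] [ 0.5 -0.3 -0.7] 1.002
```

View pics/s1.png

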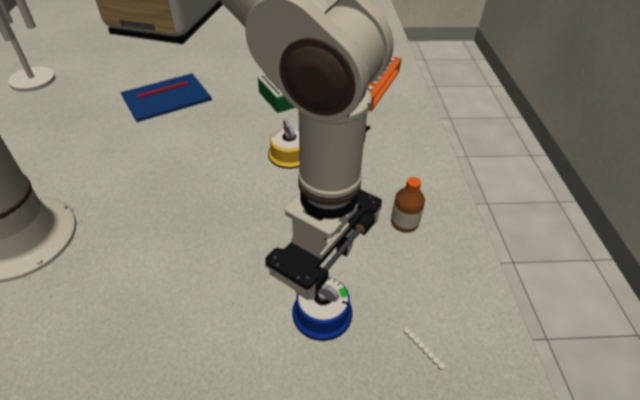

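The side view shows the gripper above the blue timer, with the jaws straddling the wings near (325,285). The bottle (408,205) and yellow timer are clear. Now I descend, grip and make the first part turn.

```bash
cat >> h.py <<'E'
def st(s): print(s,round(bot.current_clock(),2),np.round(bot.current_ee_pos(),4),np.round(bot.current_qpos(),2),'F',np.round(bot.current_contact_force(),1),'M',np.round(bot.current_ft_torque(),2),'gap',round(bot.current_finger_gap(),3))
def yaw():
    w,x,y,z=bot.current_eef_rot(); R=Ro.from_quat([x,y,z,w]).as_matrix(); return np.arctan2(R[1,1],R[0,1])
def key(): # key angle implied by gripper yaw (h=-pi/2 convention)
    return Z0-(yaw()+np.pi/2)
def turn(dk,n=3):
    q=np.array(bot.current_qpos()); 
    for i in range(n):
        t=q.copy(); t[6]-=dk*(i+1)/n; bot.goto_joints(t)
E
python3 - <<'E'
from h import *
bot.movel([*C,.061],0.1); st('down')
bot.grip(0.0); st('grip'); print(key())
turn(0.3,1); st('t'); print(key())
E
```

```text
down 5.75 [ 0.5953 -0.1948  0.0612] [-0.01  0.65  0.38  1.75 -0.32  0.8   1.43] F [-0.2  0.4  0.5] M [-0.02  0.02  0.  ] gap 1.003
grip 7.0 [ 0.5952 -0.1944  0.0618] [-0.01  0.65  0.38  1.75 -0.32  0.8   1.43] F [-1.2  0.7  5.4] M [ 0.21  0.41 -0.04] gap 0.098
0.5100097465098954
t 7.39 [ 0.5951 -0.1945  0.0619] [-0.01  0.65  0.38  1.75 -0.32  0.8   1.14] F [-1.1  0.6  1.7] M [-0.13  0.19 -0.08] gap 0.094
0.8064257695878032
```

Gap of 0.094 is about 9 mm, which is the wing thickness, so the wing is held. I turn on to about 1.65, release, and look.

```bash
python3 - <<'E'
from h import *
turn(0.85,2); st('t'); print(key())
bot.grip(1.0); bot.pause(0.4); st('open')
e=bot.current_ee_pos(); bot.movel([*C,.13],0.15)
p,d=grab_frame("top"); cv2.imwrite("pics/t2.png",p); np.savez("t2.npz",p=p,d=d)
p,d=grab_frame("side"); cv2.imwrite("pics/s2.png",p);np.savez("s2.npz",p=p,d=d)
st('up')
cv2.imwrite("pics/s2c.png",cv2.resize(p[255:345,263:383],(720,540),interpolation=cv2.INTER_CUBIC))
E
```

```text
t 8.37 [ 0.5945 -0.1947  0.0619] [-0.01  0.65  0.38  1.75 -0.32  0.8   0.29] F [-2.9 -0.7  3.4] M [-0.14  0.84 -0.06] gap 0.096
1.6515359673559984
open 10.12 [ 0.5951 -0.1945  0.0619] [-0.01  0.65  0.38  1.75 -0.32  0.8   0.29] F [0.8 0.1 0.2] M [-0.1   0.09  0.05] gap 1.0
up 10.82 [ 0.594  -0.194   0.1286] [-0.03  0.56  0.42  1.72 -0.27  0.92  0.25] F [-0.2 -0.4 -0.4] M [-0.05  0.07  0.01] gap 0.998
```

View pics/s2c.png

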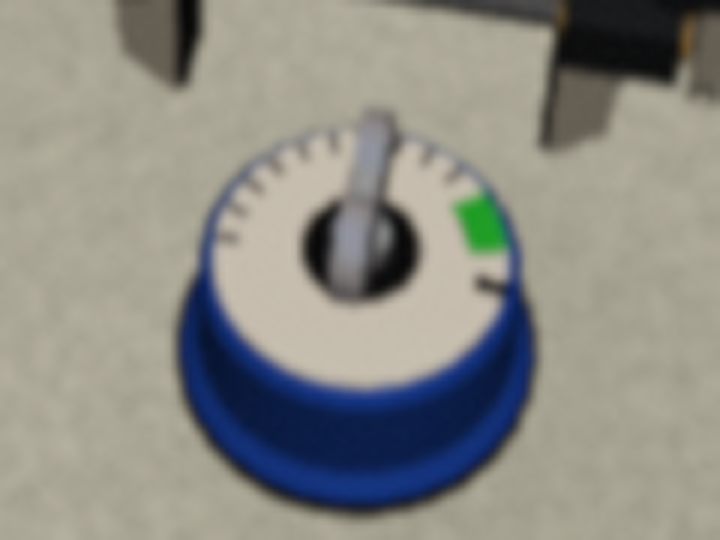

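The crop shows the wing now pointing away from the camera, with its top end at crop (375,120). The pointer is hidden behind it, between the start and the green band, and the fingers are clear. I measure the wing angle from the depth.

```bash
python3 - <<'E'
from h import *
z=np.load("s2.npz"); o=measure("side",z['p'],z['d'],[0.595,-.1945],False)
X=o['wing'][:,:2]; r=cv2.minAreaRect(X.astype(np.float32)); print(r)
for a in (r[2],r[2]+90,): print('key if', Z0-np.radians(a), )
E
```

```text
red 0
wing minrect ((0.5952306985855103, -0.1960485875606537), (0.05573198199272156, 0.009213863871991634), 76.55567169189453)
disc circle ((0.5949950218200684, -0.1945510357618332), 0.060050029307603836)
((0.5952306985855103, -0.1960485875606537), (0.05573198199272156, 0.009213863871991634), 76.55567169189453)
key if 1.648364488810926
key if 0.07756816201602934
```

The key is at 1.65 rad, matching the gripper yaw. I take a fresh hold and wind to 2.75.

```bash
python3 - <<'E'
from h import *
b=Z0-1.65-np.pi/2
bot.movel([*C,.061],0.12,quat(b)); st('down')
bot.grip(0.0); st('grip'); print(key())
turn(2.75-key(),3); st('t'); print(key())
bot.grip(1.0); bot.pause(0.2); st('open')
bot.movel([*C,.15],0.15)
p,d=grab_frame("side"); cv2.imwrite("pics/s3.png",p);np.savez("s3.npz",p=p,d=d)
st('up')
cv2.imwrite("pics/s3c.png",cv2.resize(p[255:345,263:383],(720,540),interpolation=cv2.INTER_CUBIC))
o=measure("side",p,d,[0.595,-.1945],False)
r=cv2.minAreaRect(o['wing'][:,:2].astype(np.float32))
for a in (r[2],r[2]+90,r[2]-90): print('key if', Z0-np.radians(a))
if 'red' in o:
    m=o['red'].mean(0)[:2]-C; print('red key',Z0-np.arctan2(m[1],m[0]))
E
```

```text
down 11.55 [ 0.5952 -0.1948  0.0612] [-0.01  0.65  0.38  1.75 -0.32  0.8   0.29] F [0.3 0.2 0.6] M [-0.07  0.06  0.01] gap 0.998
grip 12.8 [ 0.5945 -0.1944  0.0617] [-0.01  0.65  0.38  1.75 -0.32  0.8   0.29] F [-2.4  1.   5.9] M [ 0.18  0.96 -0.02] gap 0.096
1.6501985199694371
t 14.12 [ 0.5941 -0.194   0.0617] [-0.01  0.65  0.38  1.75 -0.32  0.81 -0.8 ] F [-3.9  2.1  4.7] M [ 0.58  0.87 -0.1 ] gap 0.093
2.744382925014514
open 15.68 [ 0.5945 -0.1945  0.0617] [-0.01  0.65  0.38  1.75 -0.32  0.8  -0.81] F [-0.5 -0.1 -0.2] M [-0.06  0.21 -0.05] gap 0.997
up 16.48 [ 0.5941 -0.194   0.1488] [-0.04  0.54  0.43  1.71 -0.26  0.96 -0.85] F [-0.5  0.7 -0.9] M [-0.06  0.19  0.01] gap 1.001
wing minrect ((0.5843283534049988, -0.19769835472106934), (0.03419940918684006, 0.010811051353812218), 13.462587356567383)
disc circle ((0.5950884819030762, -0.19488625228405), 0.060036905109882355)
key if 2.749546545700843
key if 1.1787502189059462
key if 4.32034287249574
red key 2.7835460406016472
```

View pics/s3c.png

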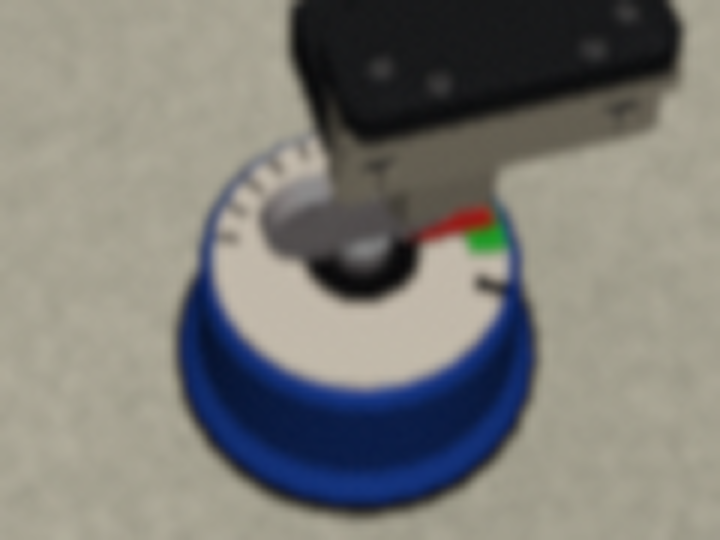

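View pics/s3.png

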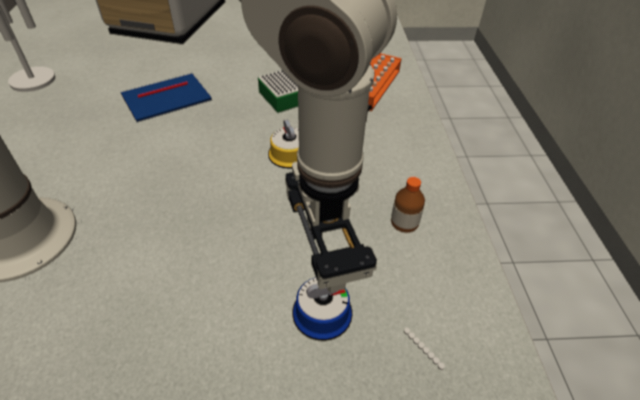

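The red pointer tip (crop 490,215) lies over the green band, and the wing depth gives 2.75. The bottle (408,205) and yellow timer are unmoved. I move up and away for one clear check.

```bash
python3 - <<'E'
from h import *
bot.movel([C[0],C[1],.3],0.2); bot.movel([.5,.0,.33],0.2)
o={}
p,d=grab_frame("side"); a=p[255:345,263:383]
o=measure("side",p,d,[0.595,-.1945],False)
r=cv2.minAreaRect(o['wing'][:,:2].astype(np.float32)); print('key',Z0-np.radians(r[2]),r)
m=o['red'].mean(0)[:2]-C; print('red key',Z0-np.arctan2(m[1],m[0]))
z0=np.load('side0.npz'); df=cv2.absdiff(p,z0['p']).max(2); print('bottle diff',df[175:235,388:428].max(),'yellow diff',df[118:168,265:315].max())
cv2.imwrite("pics/s4c.png",cv2.resize(a,(720,540),interpolation=cv2.INTER_CUBIC)); cv2.imwrite("pics/s4.png",p)
st('end'); print(np.abs(bot.current_qvel()).max())
E
```

```text
wing minrect ((0.5956118702888489, -0.19532576203346252), (0.05755090340971947, 0.010717171244323254), 11.963418006896973)
disc circle ((0.5961170792579651, -0.19609704613685608), 0.04659910872578621)
key 2.7757119868975737 ((0.5956118702888489, -0.19532576203346252), (0.05755090340971947, 0.010717171244323254), 11.963418006896973)
red key 2.81357648881706
bottle diff 3 yellow diff 4
end 18.67 [ 0.5002 -0.0013  0.3298] [-0.4   0.11  0.38  1.81 -0.04  1.23 -1.35] F [ 0.3  0.  -0.4] M [-0.16  0.16 -0.01] gap 1.002
0.006104052448660182
```

View pics/s4c.png

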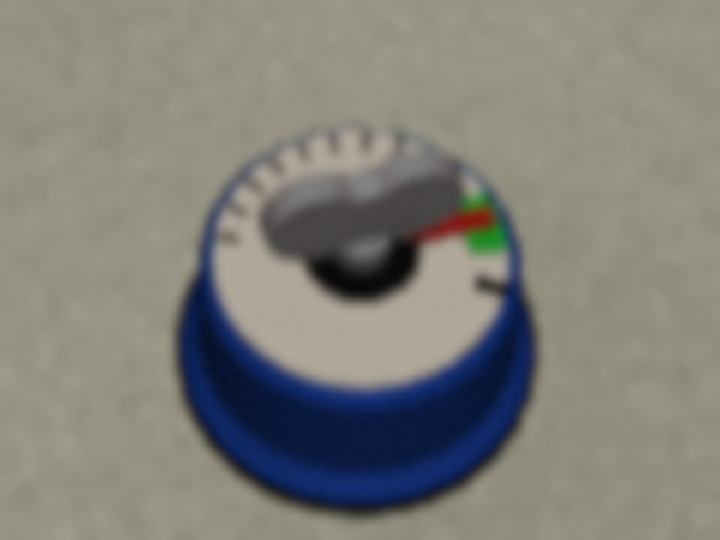

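View pics/s4.png

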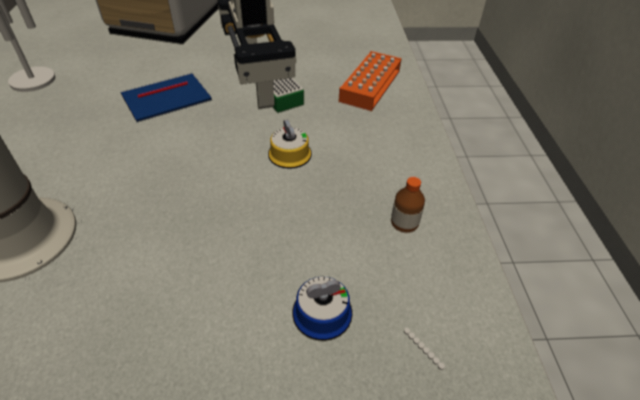

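The clear view shows the pointer tip at crop (490,215), mid-band in the green. The yellow timer (290,147) and bottle (408,205) match the first picture, and the arm is clear.

```bash
python3 -c "
from bench import bot
bot.hand_in(); print(bot.current_clock())"
```

```text
the job is handed in; nothing more can be done
the job is handed in; nothing more can be done
```

The blue timer is wound with its pointer in the green band, and the job is handed in at about 19 s on the robot's clock. I found the timer's axis at about (0.595, -0.195) with the key starting at 0.51 rad. I wound it to 1.65 rad, let go and lifted clear, then took a fresh hold and wound to about 2.75 rad before letting go for good.

- **Key angle:** with the arm clear, the wing angle gives 2.78 rad and the red pointer 2.81 rad. The gripper's own angle before release gave 2.74 rad. They differ by up to 0.07 rad, but all are inside 2.47–3.03.
- **Bystanders:** the side-camera picture shows no change at the yellow timer or the bottle beyond noise.
- **Robot:** the arm finished away from everything with about zero contact force. No check failed, though hand-in reports no verdict.

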